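Clamp the gas cell in its mount

TASK

Clamp the gas cell on the bench: swing the hinged upper half of its tube clamp over the cell and down onto it, then pull the swing bolt out, swing it up into the slot of the half and press its cross nut down behind the lips until it sits on the fork and the cell is held firmly. Push with feeling, about 20 N, so that the thin-walled cell is not overloaded; leave the cell lying in its V-blocks, leave the other things alone, and let go.

Things in the scene. Friction and masses are not known exactly. Their poses are not given: they have to be found in the camera images.
- clamp: Fixed aluminium tube clamp. Origin: underside centre of its 130 x 160 x 12 mm base plate; x along the clamped tube, +y to the hinge side, z up. V-blocks at x = +-42 mm hold the cell, axis at z = 52 mm. Hinge axis of the upper half: along x at y = +44, z = 76 mm (cheeks at x = +-16 to 23 mm, 82 mm high). Pin of the swing bolt: along x at y = -54, z = 22 mm.
- strap (a joint): Hinge of the clamp's upper half (rad): 0 = level over the cell, top face 86 mm above the clamp's underside; grows as it opens up and over to +y (1.57 = upright); stops -0.2, 2.1. Stiff (0.3 N m friction), stays where left. Steel bar 30 mm wide, 8 thick; level, its faces are 2 and 10 mm above the axis. Liner thickness is unknown (6 mm spread): it meets the cell anywhere from -0.07 to +0.07 rad.
- strap_end (a point): Middle of the half's free end, 116 mm from the hinge axis. The last 34 mm is a fork: two prongs 8.5 mm wide, a 13 mm slot between them, open at the end. Across each prong's end a lip, 4 mm long, stands 6 mm above the top face.
- seat (a point): Point on the half's top face in the middle of the slot, 98 mm from the hinge axis, where the cross nut has to sit. Axes as the clamp's when the half is level, turning with it; z is normal to the top face.
- bolt (a joint): Swing of the swing bolt about its pin (rad): 0 = upright, in the slot of the closed half; grows as it leans outward to the clamp's -y; stops -0.06, 1.25. Stays where it is left (0.16 N m friction). Held hard by its ends the nut does not turn between the pads easily: lean the tool with the bolt or grip lightly.
- stem: Stem and dark cross nut of the swing bolt. Origin: centre of the nut, a cylinder 20 mm thick, 38 long along clamp x; grip its flat ends. z points outward along the bolt. Its 8 mm stem slides in a 40 mm sleeve on the pin with 8 N friction and stays where left, nut centre 60 to 94 mm from the pin. Starts at 60 to 72; needs 90 to pass over the lips; seated, 60 to 81 (10 mm above seat).
- liner: Springy rubber-faced pad (20 N/mm), 28 x 26 mm, under the half, 44 mm from the hinge axis; it presses on the cell with about 2.2 times the nut's force on the fork. Origin: centre of its face. On the half 8 N is push enough. On the nut about 20 N (8 N of it friction) clamps well; under 15 N leaves the cell loose; beyond 25 N overloads it (45 N on the cell).
- cell: Thin-walled steel gas cell: tube 40 mm in diameter, 54 mm flanges at both ends, 174 mm long overall, two upright brass stubs 10 mm thick, 12 mm tall, at x = +-62 mm. Already lies loose in the V-blocks. Origin: its centre; x along the tube.
- beaker: Glass beaker, 60 mm wide, 70 mm tall; a bystander, to be left alone. Origin: centre of its underside.
- vial: Amber glass jar, 32 mm wide, 55 mm tall; a bystander, to be left alone. Origin: centre of its underside.
- window_ring: Aluminium ring, 52 mm wide, 8 mm tall, lying flat; a bystander, to be left alone. Origin: centre of its underside.
- driver: Screwdriver lying on the bench; a bystander, to be left alone. Origin: centre of its underside.
- press_tip: Press tool, 36 mm wide, 88 mm tall, with a round green grip; a bystander, to be left alone. Origin: centre of its underside.
Not all that is in view belongs to the job. Several things have the shape of the cell; the one meant has the colours described above.

How it is judged:
On the way, in this order (a step that is already met when the one before it is completed fails the run):
1. the hinged half lies down over the cell (hinge below 0.16 rad), the bolt still outside (value of joint strap below 0.16 rad and value of joint bolt above 0.3 rad), for 0.2 s.
2. the swing bolt stands up in the slot (within 0.12 rad of upright) (value of joint bolt below 0.12 rad), for 0.1 s.
At the end, for the whole second after the job is handed in: Half down (hinge < 0.12 rad); bolt within 0.1 rad of upright; cross nut on the fork behind the lips (centre 6 to 12.5 mm above site seat, within 8 mm of it in y); liner presses the cell with > 18 N; cell in its V-blocks (axis 48 to 55 mm high, within 4 mm sideways); all at rest (z of stem in the frame of seat between 0.006 and 0.0125 m and y of stem in the frame of seat between -0.008 and 0.008 m and value of joint strap below 0.12 rad and value of joint bolt below 0.1 rad and contact force between liner and cell above 18 N and z of cell in the frame of clamp between 0.048 and 0.055 m and y of cell in the frame of clamp between -0.004 and 0.004 m and linear speed of each of cell, stem below 0.02 m/s); the robot touches nothing.
It fails at once if the cell is overloaded: the liner presses on it with more than 45 N (contact force between liner and cell above 45 N).
It fails at once if the cell is shifted by more than 15 mm (distance of cell from where it was at the start of the episode above 0.015 m).
It fails at once if another thing on the bench is moved by more than 20 mm (distance of any of beaker, vial, window_ring, driver, press_tip from where it was at the start of the episode above 0.02 m).
It also fails if it takes over 67 s, if anything falls off the work surface, if the arm or the gripper's body presses on something with over 40 N, if the wrist force passes 120 N, or if a joint passes its speed limit or range.

ROBOT

A 6-joint arm with a two-finger parallel gripper is mounted at the origin on the work surface. World frame = base frame: x ahead of the robot, y to its left, z up, the work surface at z = 0. Lengths are in m, angles in rad, forces in N, time in s.
With the tool pointing down it reaches from about 0.3 to 0.875 m from the base axis. Payload 6.4 kg.
Tool frame: the origin (TCP) lies at the very end of the fingers, on their centre line; the grasp point (between the pads) lies 19 mm behind it (robot.grasp_offset is the distance from the TCP to the grasp point, in m); z points along the fingers, y is the line along which they close (so a half turn about z gives the same grasp; the last joint's range is limited). The gripper opens to 85 mm and grips with 20 to 120 N. Pads are 22 mm wide; open, the fingers measure 114 mm over their backs; the gripper's body (76 mm by 85 mm) begins 54 mm behind the grasp point. The pads swing forward as they close: fully open they stand 13 mm farther back than shut.
Start: joints at [1.038, 0.181, 1.607, -0, 1.354, -0.206], TCP at [0.185, 0.545, 0.231] pointing down, gripper open.
Joint ranges: [-2.99, 2.99], [-0.89, 2.07], [0.3, 2.58], [-1.14, 4.28], [0, 2.63], [-3.12, 3.12]. Speed limits (rad/s): [2.57, 2.57, 3.01, 3.14, 3.14, 3.14].

INTERFACE

Orientations are given as a unit quaternion [w, x, y, z].
In Python, from rig import robot, kinematics, viewer, readout gives the robot as it stands. Calls block until the motion is done:
- robot.reach(position, orientation): joint-space move of the TCP to a pose.
- robot.servo_line(position, rot=None, rate=0.15): straight line of the TCP; rot=None keeps the orientation; rate is the mean speed in m/s.
- robot.set_joints(angles): joint-space move.
- robot.gripper_to(opening, newtons=None): opening from 0.0 (shut) to 1.0 (fully open); newtons is the grip in N (None keeps the last); returns when the fingers have stopped.
- robot.sleep(seconds).
- kinematics.solve_ik(position, orientation): joint angles nearest the present ones, or None.
- viewer.grab_frame(name): name is "scene" or "top" or "wrist"; returns (picture, depth): 384x512x3 uint8, red, green, blue; 384x512 float32, m along the optical axis (not along the pixel's ray), 0 where there is no reading.
- viewer.camera_model(name): a dict with "fx", "fy", "cx", "cy" (pixels), "view" (4x4, takes a point from world to camera coordinates); the wrist camera has in their place "T_tool_cam" (4x4, takes a point from camera to tool coordinates, whose origin is the TCP and whose axes are the flange's). Camera axes: x right, y down, z forward; pixel columns grow to the right and rows downward; lengths in m; the calibration is good to about 2 mm. A picture is of the moment at which its call begins: read the wrist's pose just before it. camera_model takes no time and is no camera call.
A pose or a line that the arm cannot do raises robot.Unreachable and nothing moves.
- robot.finish_job(): hands the job in; it is judged then, once.
Readings, each from a call of its own:
- readout.read_time(): time.
- readout.read_joint_positions(): joint angles.
- readout.read_qvel(): joint speeds.
- readout.read_joint_torque(): joint torques, N m.
- readout.read_position(): TCP position.
- readout.read_tcp_rot(): TCP orientation.
- readout.read_wrist_force(): force on the tool from outside, world axes, zero at the start.
- readout.read_wrist_torque(): the same for the moment, N m.
- readout.read_gripper_width(): opening from 0.0 (shut) to 1.0 (fully open).
- readout.read_finger_force(): force on a finger pad.
Only numpy, scipy, OpenCV 4.12 (cv2) and the standard library are available. Lean on these libraries where they do the work, as an engineer would, in place of code of your own. Each camera call takes 0.05 s, during which the arm holds its last target. There are 200 camera calls.

## Working session

There is one attempt and no reset: what is moved stays moved. The work goes in short steps, each a Python script; the robot and the scene stay as the last script left them, time stands still between calls to the robot, and variables do not carry over. Pictures are saved under pics/ and viewed, at most 10 in all, crops included, and the job is handed in when it is done.

```bash
ls; mkdir -p pics; python3 - <<'E'
from rig import robot, kinematics, viewer, readout
import cv2,numpy as np
for n in("top","scene"):
    p,d=viewer.grab_frame(n); cv2.imwrite(f"pics/{n}0.png",p[:,:,::-1]); np.save(f"pics/{n}0.npy",d)
    c=viewer.camera_model(n); print(n,c["fx"],c["fy"],c["cx"],c["cy"],np.round(c["view"],3).tolist())
print(viewer.camera_model("wrist"), readout.read_time(), robot.grasp_offset, readout.read_tcp_rot())
E
```

```text
pics
top 489.48472793678854 489.48472793678854 256.30486905843355 189.94398222026325 [[-0.027, -1.0, -0.011, 0.09], [-0.999, 0.027, -0.038, 0.569], [0.039, 0.01, -0.999, 1.311], [0.0, 0.0, 0.0, 1.0]]
scene 381.75947491129295 381.75947491129295 260.87962083536155 186.83758856537798 [[0.046, 0.999, 0.004, -0.098], [0.566, -0.022, -0.824, -0.262], [-0.823, 0.04, -0.566, 1.289], [0.0, 0.0, 0.0, 1.0]]
{'fx': 270.6780291618025, 'fy': 270.6780291618025, 'cx': 253.56712272078283, 'cy': 189.54519013413903, 'T_tool_cam': array([[-1.24473885e-03, -9.51486337e-01, -3.07688480e-01,
         7.81579002e-02],
       [ 9.99998789e-01, -8.96815319e-04, -1.27216272e-03,
         1.25142278e-04],
       [ 9.34505705e-04, -3.07689691e-01,  9.51486301e-01,
        -1.43920573e-01],
       [ 0.00000000e+00,  0.00000000e+00,  0.00000000e+00,
         1.00000000e+00]])} 0.1 0.0187 [-2.93574544e-04  1.62654871e-01  9.86682701e-01 -7.45052170e-04]
```

View pics/top0.png

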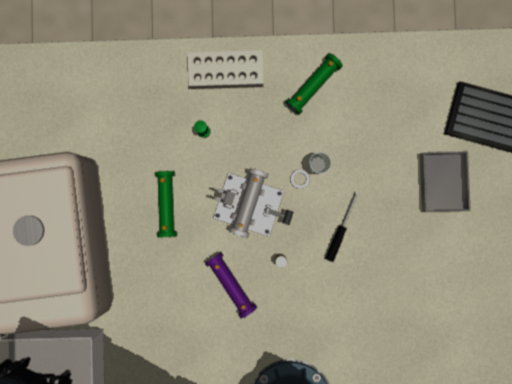

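View pics/scene0.png

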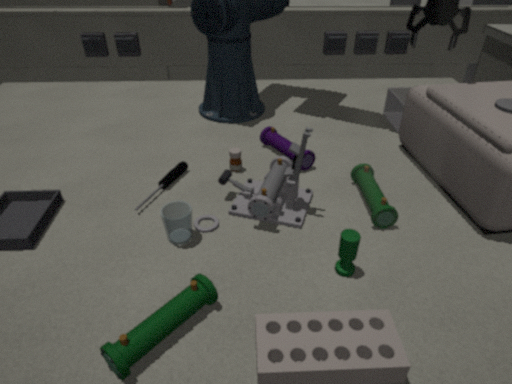

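The silver cell and its clamp are centred near (248,203) in the top view. The hinge half stands up to the left, and the bolt's dark nut is at (288,216). I'll take a close-up with the wrist camera.

```bash
cat > h.py <<'E'
from rig import robot, kinematics, viewer, readout
import cv2,numpy as np
from scipy.spatial.transform import Rotation as R
def q2R(q): return R.from_quat(np.roll(q,-1)).as_matrix()
def R2q(M): return np.roll(R.from_matrix(M).as_quat(),1)
def cloud(n):
    pos=np.array(readout.read_position()); q=readout.read_tcp_rot()
    p,d=viewer.grab_frame(n); c=viewer.camera_model(n)
    v,u=np.mgrid[:384,:512]
    P=np.stack([(u-c["cx"])/c["fx"]*d,(v-c["cy"])/c["fy"]*d,d],-1)
    if n=="wrist":
        T=c["T_tool_cam"]; P=P@T[:3,:3].T+T[:3,3]; P=P@q2R(q).T+pos
    else:
        T=np.linalg.inv(c["view"]); P=P@T[:3,:3].T+T[:3,3]
    P[d==0]=np.nan
    return p,P
E
python3 - <<'E'
from h import *
p,P=cloud("top")
for u,v in((248,203),(240,225),(288,216),(256,178),(350,100)): print(u,v,P[v,u].round(4))
c=P[203,248]
Rt=q2R(readout.read_tcp_rot())
# put wrist-camera axis on clamp: place TCP so that point at depth .36 is the clamp
T=viewer.camera_model("wrist")["T_tool_cam"]
off=Rt@(T[:3,3]+T[:3,2]*0.33)
tgt=np.array([c[0],c[1],0.06])-off
print("tcp",tgt)
robot.reach(tgt.tolist(),readout.read_tcp_rot())
p,P=cloud("wrist"); cv2.imwrite("pics/w1.png",p[:,:,::-1]); np.savez("pics/w1.npz",p=p,P=P)
print(readout.read_time(),readout.read_position())
E
```

```text
248 203 [0.536  0.0965 0.07  ]
240 225 [0.4804 0.118  0.0837]
288 216 [ 0.4997 -0.006   0.0626]
256 178 [0.599  0.074  0.0858]
350 100 [ 8.113e-01 -1.883e-01 -6.000e-04]
tcp [0.51407653 0.10448492 0.23007476]
2.1833 [0.51387447 0.1053851  0.23005784]
```

View pics/w1.png

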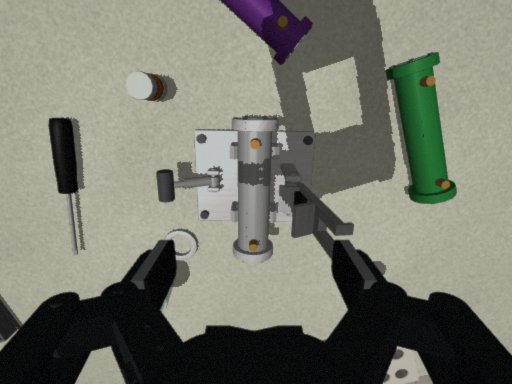

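The wrist view shows the plate corners at about (195,130), (312,130) and (197,220). The cell runs down col ~256 with stubs at (255,144) and (253,246). The bolt nut is at (165,186), the strap fork end is near (345,228), and the open half is on the right. Next I'll fit the poses from the depth data.

```bash
cat > fit.py <<'E'
from h import *
f=np.load("pics/w1.npz"); p,P=f["p"],f["P"]
hsv=cv2.cvtColor(p,cv2.COLOR_RGB2HSV)
bench=P[(np.abs(P[...,2])<0.01)][:,2]; print("bench z",np.median(bench))
c0=np.array([0.536,0.09])
near=np.hypot(P[...,0]-c0[0],P[...,1]-c0[1])<0.11
# stubs
m=(hsv[...,0]>5)&(hsv[...,0]<25)&(hsv[...,1]>130)&near&(P[...,2]>.06)
n,l,s,ce=cv2.connectedComponentsWithStats(m.astype(np.uint8))
S=[np.append(np.nanmedian(P[l==i],0),s[i,4]) for i in range(1,n) if s[i,4]>10]; print("stubs",np.round(S,4))
# plate
m=near&(P[...,2]>.007)&(P[...,2]<.018)
r=cv2.minAreaRect(P[m][:,:2].astype(np.float32)*1000); print("plate",r, np.median(P[m][:,2]))
# tube: middle points
if len(S)>=2:
    a=S[0][:2];b=S[1][:2]; d=(a-b)/np.linalg.norm(a-b); print("dist",np.linalg.norm(a-b),"yaw",np.degrees(np.arctan2(d[1],d[0])),"mid",(a+b)/2)
E
python3 fit.py
```

```text
bench z 0.0013153336226229828
stubs [[ 0.4801  0.1175  0.0852 64.    ]
 [ 0.5951  0.0762  0.0849 62.    ]]
plate ((534.4407348632812, 97.63404083251953), (160.14785766601562, 130.03878784179688), 70.32413482666016) 0.013299366156695358
dist 0.12218108822713794 yaw 160.23782358149325 mid [0.53763158 0.0968383 ]
```

```bash
cat >> h.py <<'E'
YAW=np.radians(-19.7); C0=np.array([0.5344,0.0976,0.0])
Rc=R.from_euler('z',YAW).as_matrix()
def w2c(P): return (P-C0)@Rc
def c2w(p): return Rc@np.asarray(p,float)+C0
E
python3 - <<'E'
from h import *
from scipy.optimize import least_squares
f=np.load("pics/w1.npz"); p,P=f["p"],f["P"].copy(); P[...,2]-=.0013; Q=w2c(P)
g=p.max(-1)
m=(Q[...,1]<-.07)&(Q[...,1]>-.16)&(abs(Q[...,0])<.04)&(Q[...,2]>.025)
N=Q[m]; print("nutpts",len(N),"x",np.percentile(N[:,0],[1,50,99]).round(4))
mn=m&(g<90)&(abs(Q[...,0])<.016); N=Q[mn]; print(len(N), N.min(0).round(4),N.max(0).round(4))
fit=least_squares(lambda c:np.hypot(N[:,1]-c[0],N[:,2]-c[1])-.010,[np.median(N[:,1]),np.median(N[:,2])-.01],loss='soft_l1',f_scale=.001)
y,z=fit.x; print("nut",y,z,"res",np.median(abs(fit.fun)),"ang",np.arctan2(-(y+.054),z-.022),"len",np.hypot(y+.054,z-.022))
m=(abs(Q[...,0])<.018)&(Q[...,1]>.03)&(Q[...,2]>.06); B=Q[m]
print("strap",len(B)); 
o=np.argsort(B[:,2])
for i in range(0,len(o),max(1,len(o)//40)): print(B[o[i]].round(3), end=' ')
print("end",np.percentile(np.hypot(B[:,1]-.044,B[:,2]-.076),99))
th=np.arctan2(B[:,2]-.076,-(B[:,1]-.044)); far=np.hypot(B[:,1]-.044,B[:,2]-.076)>.08; print("ang pct",np.percentile(th[far],[2,25,50,75,98]))
E
```

```text
nutpts 1242 x [-0.0331 -0.0123  0.0174]
455 [-0.016  -0.1174  0.0314] [ 0.0159 -0.07    0.3012]
nut -0.10910397682766625 0.05082064286829033 res 0.00046376915674008375 ang 1.0889004773150455 len 0.06218583212891432
strap 4316
[-0.013  0.23   0.06 ] [-0.004  0.033  0.093] [-0.015  0.04   0.095] [-0.     0.036  0.096] [0.005 0.043 0.097] [-0.014  0.046  0.111] [-0.015  0.056  0.123] [-0.011  0.048  0.134] [-0.013  0.054  0.146] [0.001 0.052 0.148] [0.001 0.049 0.149] [-0.015  0.042  0.15 ] [0.012 0.035 0.151] [-0.     0.043  0.152] [0.01  0.057 0.154] [-0.007  0.038  0.155] [0.003 0.062 0.156] [0.008 0.057 0.16 ] [-0.015  0.064  0.166] [-0.014  0.065  0.171] [0.006 0.064 0.176] [-0.012  0.06   0.182] [-0.015  0.062  0.187] [-0.008  0.073  0.189] [-0.007  0.063  0.191] [-0.011  0.043  0.252] [-0.016  0.043  0.264] [-0.016  0.043  0.274] [-0.014  0.053  0.295] [-0.017  0.06   0.296] [-0.016  0.06   0.298] [-0.016  0.065  0.299] [-0.016  0.065  0.3  ] [-0.018  0.065  0.3  ] [-0.015  0.065  0.301] [-0.014  0.069  0.302] [-0.015  0.068  0.303] [-0.012  0.061  0.304] [-0.016  0.061  0.305] [-0.012  0.043  0.307] [-0.015  0.063  0.309] end 0.233086196815695
ang pct [1.56382861 1.64038903 1.66349535 1.72275963 1.81242753]
```

```bash
cat >> h.py <<'E'
def ori(lean,s=1):
    """tool along the bolt leaning by `lean` (to clamp -y); tool y = s*clamp x"""
    z=np.array([0,np.sin(lean),-np.cos(lean)]); y=np.array([s,0,0.]); x=np.cross(y,z)
    return R2q(Rc@np.stack([x,y,z],1))
def bolt_tcp(a,L,back=0.,x=0.):
    """TCP (world) with grasp point on nut centre at bolt angle a, length L, backed off"""
    r=L-robot.grasp_offset+back
    return c2w([x,-.054-r*np.sin(a),.022+r*np.cos(a)])
def strap_tcp(th,w=.011,clear=0.,s0=.065):
    pt=lambda s,h:np.array([.044-s*np.cos(th)+h*np.sin(th),.076+s*np.sin(th)+h*np.cos(th)])
    A=[pt(s0,.010),pt(.112,.016),pt(.116,.016)]
    return c2w([0,max(a[0] for a in A)+w+clear,A[0][1]])
E
python3 - <<'E'
from h import *
print(readout.read_joint_positions())
f=np.load("pics/w1.npz");print("z range check wrist force",readout.read_wrist_force())
for s in(1,-1):
    print(s)
    for th,c in((1.8,.04),(1.0,0),(0,0)):
        j=kinematics.solve_ik(strap_tcp(th,clear=c),ori(0,s)); print("strap",th,strap_tcp(th,clear=c).round(3),None if j is None else np.round(j,2))
    for a,L,l in((1.09,.062,1.09),(1.09,.062,.8),(1.09,.093,1.09),(.7,.093,.7),(0,.093,0)):
        j=kinematics.solve_ik(bolt_tcp(a,L) if l==a else bolt_tcp(a,L),ori(l,s)); print("bolt",a,L,l,None if j is None else np.round(j,2))
# bystanders in the clamp frame
p,P=cloud("top");Q=w2c(P)
for n,u,v in(("vial",280,260),("ring",300,179),("beaker",318,163),("driver",336,240),("driver tip",352,198)): print(n,Q[v,u].round(3))
E
```

```text
[-2.35854083e-02  6.95284556e-02  1.73343048e+00 -1.04832440e-03
  1.33932704e+00 -1.26874327e+00]
z range check wrist force [-0.39615896  0.33759478 -0.3677269 ]
1
strap 1.8 [0.581 0.227 0.137] [ 0.18  0.38  1.56 -0.    1.2   0.53]
strap 1.0 [0.544 0.124 0.136] [ 0.01  0.25  1.73 -0.    1.16  0.36]
strap 0 [0.531 0.088 0.086] [-0.06  0.28  1.81 -0.    1.05  0.29]
bolt 1.09 0.062 1.09 [-0.81  0.63  1.94  0.94  1.4  -1.05]
bolt 1.09 0.062 0.8 [-0.7   0.44  1.99  0.81  1.2  -0.85]
bolt 1.09 0.093 1.09 [-0.86  0.6   1.93  0.89  1.44 -1.04]
bolt 0.7 0.093 0.7 [-0.67  0.31  2.    0.71  1.2  -0.72]
bolt 0 0.093 0 [-0.14  0.22  1.86 -0.    1.06  0.2 ]
-1
strap 1.8 [0.581 0.227 0.137] [ 0.18  0.38  1.56 -0.    1.2  -2.62]
strap 1.0 [0.544 0.124 0.136] [ 0.01  0.25  1.73 -0.    1.16 -2.79]
strap 0 [0.531 0.088 0.086] [-0.06  0.28  1.81 -0.    1.05 -2.85]
bolt 1.09 0.062 1.09 [-0.81  0.63  1.94  0.94  1.4   2.09]
bolt 1.09 0.062 0.8 [-0.7   0.44  1.99  0.81  1.2   2.29]
bolt 1.09 0.093 1.09 [-0.86  0.6   1.93  0.89  1.44  2.1 ]
bolt 0.7 0.093 0.7 [-0.67  0.31  2.    0.71  1.2   2.42]
bolt 0 0.093 0 [-0.14  0.22  1.86 -0.    1.06 -2.94]
vial [-0.112 -0.125  0.058]
ring [ 0.108 -0.113 -0.002]
beaker [ 0.164 -0.145  0.005]
driver [-0.019 -0.253  0.022]
driver tip [ 0.103 -0.262  0.003]
```

```bash
python3 - <<'E'
from h import *
q=ori(0)
a=strap_tcp(1.8,clear=.035)
robot.gripper_to(0.0)
robot.reach([a[0],a[1],.25],q); robot.servo_line(a)
f0=np.array(readout.read_wrist_force()); print("f0",f0.round(2),readout.read_time())
for th in np.arange(1.8,.14,-.15):
    robot.servo_line(strap_tcp(th,clear=.002),rate=.12)
    f=np.array(readout.read_wrist_force())-f0; print(round(th,2),(Rc.T@f).round(1))
    if np.linalg.norm(f)>40: break
print(readout.read_time(), w2c(np.array(readout.read_position())).round(4))
p,P=cloud("scene"); cv2.imwrite("pics/s2.png",cv2.resize(p[90:260,180:400,::-1],None,fx=3,fy=3))
E
```

```text
f0 [ 0.56 -0.47 -0.26] 5.475
1.8 [-0.6  0.2  0.8]
1.65 [0.4 0.8 0.5]
1.5 [-0.2  0.3 -0.5]
1.35 [-0.1 -0.8 -0.6]
1.2 [-0.7 -0.1  0.8]
1.05 [-2.2  1.1 -0.1]
0.9 [-0.5  0.3 -0.1]
0.75 [-1.2  0.6  0.1]
0.6 [-1.1  0.2 -1. ]
0.45 [0.  0.7 1. ]
0.3 [-1.2  0.3  1.1]
0.15 [-0.   0.3  0.1]
8.7417 [-0.0003 -0.0058  0.0954]
```

View pics/s2.png

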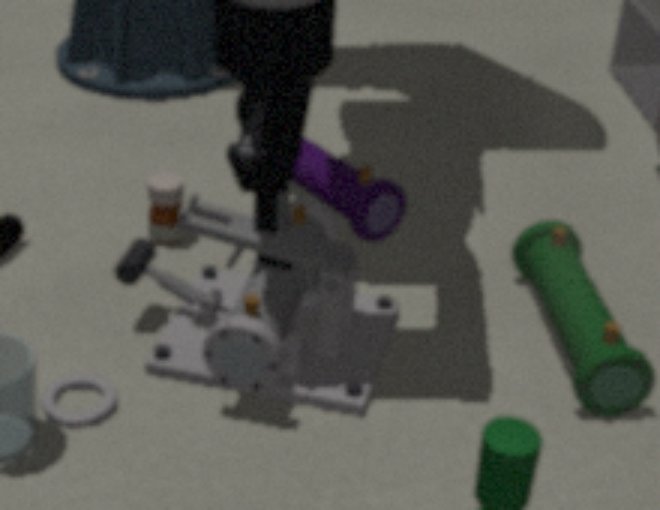

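The half has swung over: the fork end is at about (190,210) in this crop, nearly level, and the bolt is still leaning out at (135,262). Next I'll press it down gently.

```bash
python3 - <<'E'
from h import *
f0=np.array([.56,-.47,-.26])
p=strap_tcp(.14); p=c2w([0,-.010,.0945]); log=[]
for i in range(40):
    robot.servo_line(p,rate=.02); robot.sleep(.03)
    f=np.mean([np.array(readout.read_wrist_force()) for _ in range(3)],0)-f0
    log.append((round(1000*p[2],1),round(f[2],1)))
    if f[2]>8.5: break
    p[2]-=.0006
print(log); pos=readout.read_position(); print(w2c(np.array(pos)))
robot.servo_line(c2w([0,-.010,.20]),rate=.25); robot.gripper_to(1.0)
print(readout.read_time())
E
```

```text
[(np.float64(94.5), np.float64(2.4)), (np.float64(93.9), np.float64(3.2)), (np.float64(93.3), np.float64(3.0)), (np.float64(92.7), np.float64(3.2)), (np.float64(92.1), np.float64(2.4)), (np.float64(91.5), np.float64(2.4)), (np.float64(90.9), np.float64(1.9)), (np.float64(90.3), np.float64(1.6)), (np.float64(89.7), np.float64(1.7)), (np.float64(89.1), np.float64(3.0)), (np.float64(88.5), np.float64(6.4)), (np.float64(87.9), np.float64(7.3)), (np.float64(87.3), np.float64(9.6))]
[ 7.17265475e-05 -1.02341368e-02  8.80643211e-02]
13.975
```

```bash
cat > nut.py <<'E'
from h import *
from scipy.optimize import least_squares
def nut(n="wrist",name=None,guess=(-.109,.0508)):
    p,P=cloud(n); Q=w2c(P); g=p.max(-1)
    if name: cv2.imwrite(name,p[:,:,::-1])
    m=(g<95)&(abs(Q[...,0])<.016)&(np.hypot(Q[...,1]-guess[0],Q[...,2]-guess[1])<.018)
    N=Q[m]; mm=(g<95)&(abs(Q[...,0])<.04)&(np.hypot(Q[...,1]-guess[0],Q[...,2]-guess[1])<.013)
    fit=least_squares(lambda c:np.hypot(N[:,1]-c[0],N[:,2]-c[1])-.010,guess,loss='soft_l1',f_scale=.0007)
    y,z=fit.x; a=np.arctan2(-(y+.054),z-.022); L=np.hypot(y+.054,z-.022)
    xs=np.percentile(Q[mm][:,0],[2,98]) if mm.any() else None
    print("nut",len(N),np.round([y,z],4),"ang",round(a,3),"L",round(L,4),"x",xs,"res",np.median(abs(fit.fun)))
    return a,L
E
python3 - <<'E'
from nut import *
robot.reach(bolt_tcp(1.09,.062,back=.08),ori(1.09))
print(readout.read_time())
nut(name="pics/w3.png")
E
```

```text
15.175
nut 1029 [-0.1088  0.0521] ang 1.069 L 0.0625 x [-0.01727846  0.0182987 ] res 0.0003427617353530775
```

View pics/w3.png

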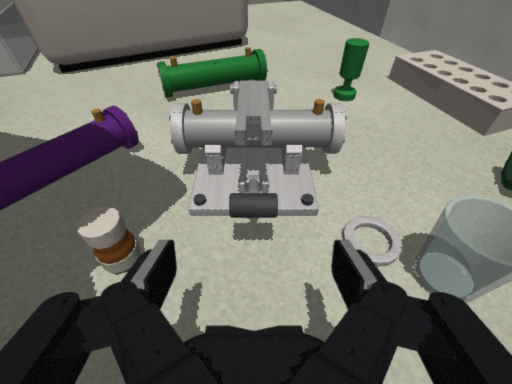

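Nothing stands between the fingers and the nut, which is centred at (253,205). I'll grip it, pull it out and swing it up.

```bash
python3 - <<'E'
from h import *
a,L=1.077,.0622
F=lambda:np.array(readout.read_wrist_force())
def ax(f,a): return f@(Rc@np.array([0,-np.sin(a),np.cos(a)]))  # along bolt outward
robot.servo_line(bolt_tcp(a,L,back=.03),rot=ori(a),rate=.15)
robot.gripper_to(.65); robot.servo_line(bolt_tcp(a,L),rate=.08)
f0=F(); print("f0",f0.round(2),readout.read_time())
robot.gripper_to(0.0,35); print("w",readout.read_gripper_width(),"ff",readout.read_finger_force(),(Rc.T@(F()-f0)).round(1))
for l in np.arange(L+.004,.0936,.003).tolist()+[.0935]:
    robot.servo_line(bolt_tcp(a,l),rate=.05); f=F()-f0; print(round(l,4),"axial",round(ax(f,a),1),"tot",round(np.linalg.norm(f),1))
    if ax(f,a)<-16: break
print(readout.read_time(),readout.read_gripper_width())
p,P=cloud("wrist"); cv2.imwrite("pics/w4.png",p[:,:,::-1])
E
```

```text
f0 [0.47 0.35 0.36] 16.6417
w 0.4391484466488207 ff 36.53881251811981 [-2.2 -1.1  0.2]
0.0662 axial -1.3 tot 1.8
0.0692 axial -3.2 tot 3.6
0.0722 axial -3.8 tot 4.1
0.0752 axial -3.6 tot 4.1
0.0782 axial -3.9 tot 5.0
0.0812 axial -3.9 tot 5.6
0.0842 axial -3.2 tot 4.6
0.0872 axial -4.4 tot 5.4
0.0902 axial -3.8 tot 5.6
0.0932 axial -3.0 tot 5.0
0.0935 axial -6.1 tot 7.1
19.6833 0.4335925064707286
```

View pics/w4.png

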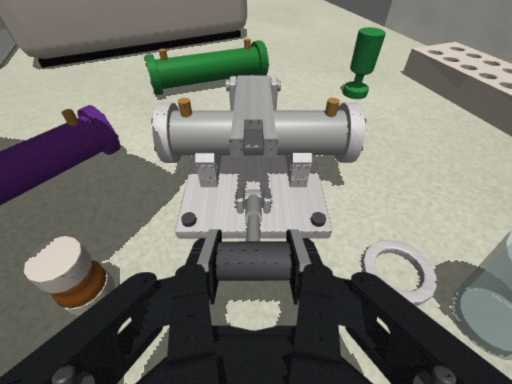

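The nut is held between the pads at (255,262) and the stem is showing. I'll measure the extension, then swing.

```bash
python3 - <<'E'
from nut import *
a0,L=1.077,.0935
nut(guess=(-.054-L*np.sin(a0),.022+L*np.cos(a0)))
F=lambda:np.array(readout.read_wrist_force()); f0=F()
def ok():
    f=F()-f0; print((Rc.T@f).round(1),end=' '); return np.linalg.norm(f)<25
for a in np.linspace(a0,.32,9)[1:]:
    robot.servo_line(bolt_tcp(a,L),rot=ori(a),rate=.07)
    print(round(a,2),end=' ')
    if not ok(): break
nut(guess=(-.054-L*np.sin(a),.022+L*np.cos(a)))
print(readout.read_time())
p,P=cloud("scene"); cv2.imwrite("pics/s5.png",cv2.resize(p[120:250,200:330,::-1],None,fx=4,fy=4))
E
```

```text
nut 2508 [-0.1359  0.0666] ang 1.073 L 0.0933 x [-0.02952961  0.03073926] res 0.0003255926635733278
0.98 [-0.6  0.8 -1.5] 0.89 [-1.3 -2.2 -0.1] 0.79 [-1.5 -5.   3.1] 0.7 [-3.5 -8.6  8.3] 0.6 [ -4.8 -10.    9.4] 0.51 [-4.9 -9.7 10.4] 0.41 [-3.5 -8.4 11.1] 0.32 [-4.1 -8.4 10.4] nut 2536 [-0.0839  0.1111] ang 0.324 L 0.094 x [-0.02941552  0.03056266] res 0.0003402783399328582
21.8417
```

View pics/s5.png

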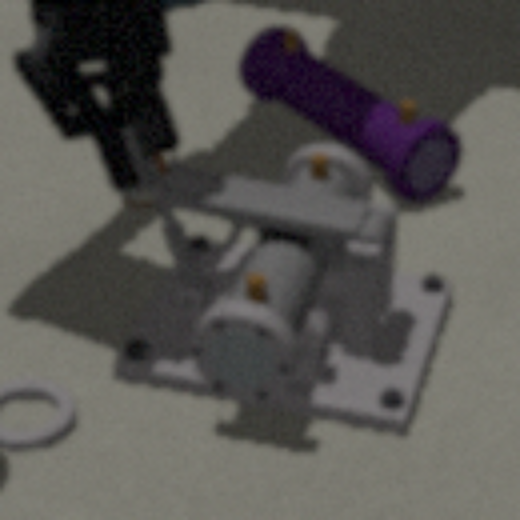

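The bolt is at 0.32 rad and fully extended, with the nut well clear above the fork lips. I'll carry on to upright.

```bash
python3 - <<'E'
from nut import *
L=.0935
F=lambda:np.array(readout.read_wrist_force()); f0=np.array([.5,.3,.3])
for a in (.25,.19,.13,.08,.04,.015,0.):
    robot.servo_line(bolt_tcp(a,L),rot=ori(a),rate=.05); f=Rc.T@(F()-f0); print(round(a,3),f.round(1))
    if np.linalg.norm(f)>30: break
robot.sleep(.2); nut(guess=(-.054,.022+L))
print(readout.read_time(), (Rc.T@(F()-f0)).round(1))
E
```

```text
0.25 [-2.1 -2.6  1.1]
0.19 [-2.  -2.1  0.2]
0.13 [-1.5 -2.1 -0.4]
0.08 [-1.7 -2.4 -1.6]
0.04 [-2.  -1.5 -2.6]
0.015 [-1.6 -3.7 -2.8]
0.0 [-1.8 -4.3 -2.8]
nut 2492 [-0.0549  0.1159] ang 0.009 L 0.0939 x [-0.02954629  0.03019044] res 0.0003386939002920737
23.9 [-2.1 -4.3 -3.5]
```

```bash
python3 - <<'E'
from nut import *
F=lambda:np.mean([np.array(readout.read_wrist_force()) for _ in range(3)],0); f0=np.array([.5,.3,.3])
l=.0935; log=[]
while l>.070:
    l-=.0015 if l>.080 else .0005
    robot.servo_line(bolt_tcp(0,l),rate=.04); f=Rc.T@(F()-f0); log.append((round(l*1000,1),f.round(1).tolist()))
    if f[2]>14.5: break
print(*log,sep="\n")
nut(guess=(-.054,.022+l))
robot.gripper_to(.65); print("free",(Rc.T@(F()-f0)).round(1))
robot.servo_line(bolt_tcp(0,l,back=.06),rate=.15); nut(guess=(-.054,.022+l),name="pics/w6.png")
print(readout.read_time())
E
```

```text
(92.0, [-3.7, -4.3, 1.2])
(90.5, [-5.3, -4.0, 2.7])
(89.0, [-4.3, -3.8, 4.4])
(87.5, [-5.1, -3.9, 4.5])
(86.0, [-5.8, -4.2, 3.3])
(84.5, [-6.1, -4.8, 4.7])
(83.0, [-4.4, -4.7, 5.4])
(81.5, [-4.0, -4.3, 3.7])
(80.0, [-5.5, -3.6, 4.6])
(79.5, [-5.9, -4.0, 4.9])
(79.0, [-5.6, -4.4, 5.6])
(78.5, [-6.1, -3.7, 5.2])
(78.0, [-6.6, -3.0, 5.7])
(77.5, [-5.6, -3.6, 5.8])
(77.0, [-7.1, -3.9, 9.3])
(76.5, [-7.4, -4.3, 10.6])
(76.0, [-8.8, -5.8, 12.8])
(75.5, [-8.9, -4.7, 14.6])
nut 2621 [-0.0544  0.1   ] ang 0.005 L 0.078 x [-0.02918685  0.03051852] res 0.000386055486150989
free [ 0.1  0.  -0.4]
nut 1473 [-0.054   0.0998] ang -0.0 L 0.0778 x [-0.01745485  0.01765734] res 0.0005978856967014147
29.3667
```

View pics/w6.png

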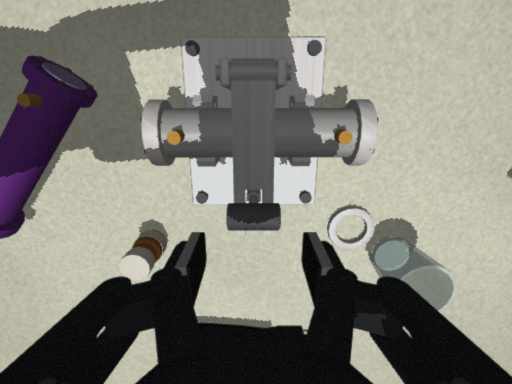

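The nut sits on the fork at (253,216), upright in the slot. For the final press I'll use the shut fingers on top of the nut.

```bash
python3 - <<'E'
from nut import *
F=lambda:np.mean([np.array(readout.read_wrist_force()) for _ in range(5)],0)
robot.gripper_to(0.0)
robot.servo_line(c2w([0,-.054,.116]),rate=.15); robot.sleep(.2); f0=F(); z=.116; log=[]
while z>.100:
    z-=.0006 if not log or log[-1][1]<3 else .0003
    robot.servo_line(c2w([0,-.054,z]),rate=.03); robot.sleep(.08); f=Rc.T@(F()-f0); log.append((round(z*1000,1),round(f[2],1)))
    if f[2]>20: break
print(log,(Rc.T@(F()-f0)).round(1),w2c(np.array(readout.read_position())).round(4)); robot.sleep(.2); print((Rc.T@(F()-f0)).round(1))
print(readout.read_time())
E
```

```text
[(115.4, np.float64(-0.9)), (114.8, np.float64(-0.4)), (114.2, np.float64(-1.1)), (113.6, np.float64(-0.4)), (113.0, np.float64(-0.2)), (112.4, np.float64(-0.5)), (111.8, np.float64(-0.3)), (111.2, np.float64(-0.2)), (110.6, np.float64(-0.4)), (110.0, np.float64(0.7)), (109.4, np.float64(-0.3)), (108.8, np.float64(2.1)), (108.2, np.float64(6.2)), (107.9, np.float64(7.9)), (107.6, np.float64(10.6)), (107.3, np.float64(12.2)), (107.0, np.float64(13.5)), (106.7, np.float64(14.0)), (106.4, np.float64(16.0)), (106.1, np.float64(16.1)), (105.8, np.float64(17.4)), (105.5, np.float64(17.3)), (105.2, np.float64(19.0)), (104.9, np.float64(18.0)), (104.6, np.float64(19.4)), (104.3, np.float64(20.7))] [-6.7 -2.7 20.7] [ 0.0009 -0.0539  0.1069]
[-7.8 -2.8 20.5]
39.3
```

```bash
python3 - <<'E'
from nut import *
robot.servo_line(c2w([0,-.054,.104]),rate=.03); robot.sleep(.15); print(readout.read_wrist_force())
robot.servo_line(c2w([0,-.054,.165]),rate=.15); robot.sleep(.3); nut(guess=(-.054,.099))
print(readout.read_wrist_force(),readout.read_time())
p,P=cloud("wrist"); cv2.imwrite("pics/w7.png",p[:,:,::-1])
E
```

```text
[-8.03036154  0.44439794 21.47242946]
nut 1069 [-0.0543  0.0981] ang 0.003 L 0.0761 x [-0.01737458  0.0178221 ] res 0.00044914120078130837
[-0.03909421 -0.10139272 -0.25939969] 40.6083
```

View pics/w7.png

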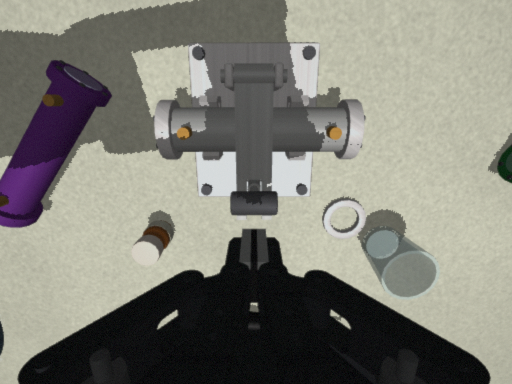

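The nut is now 1.7 mm lower, upright behind the lips at (254,203). The tool is clear, and the cell and bystanders are in place.

```bash
python3 -c "
from h import *
print(robot.finish_job())"
```

```text
the job is handed in; nothing more can be done
None
```

I clamped the gas cell and handed the job in at about 41 s of the 67 s allowed. The half is down, the bolt is upright, the nut is seated behind the lips after a press of about 21.5 N, and the arm is clear. The liner force on the cell can't be read directly and the hand-in returned no verdict.

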